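# Shut and latch the birdcage planter

### The job

The little planter's wire cage is tipped open: push it with the fingers, gently and without slamming, over and fully down onto the planter's rim, and only then flip the steel latch strap over and press it flat on the cage's ear. Push only, never taking the ball or the strap between the fingers; do not lift, tip or shift the planter, and leave everything else where it stands.

Things in the scene. Friction and masses are not known exactly. Their poses are not given: they have to be found in the camera images.
- planter: Loose round grey planter with succulents, about 2.5 kg, 164 mm wide, flat rim 85 mm above the table. Origin: centre of its underside, z up. The cage's hinge is at its +y rim, the latch at its -y rim. The cage opens towards the planter's +y, which points roughly to the robot's left (world +y, up to 0.4 rad either way).
- cage (a joint): Angle of the wire cage (dark wire dome, 160 mm wide, 102 mm high). 0 = fully down on the rim; 1.57 = lying over sideways; limit 2.0. It starts at 1.35 to 1.75. The hinge axis runs along the planter's x axis at planter y = +80 mm, z = 85 mm. The hinge is stiff (about 0.2 N m): the cage (0.15 kg) stays wherever it is left and needs about 1 to 8 N at the ball, all the way.
- finial (a point): Centre of the wooden ball on the cage's top, 32 mm in diameter, on a thin neck; the dome's top is 23 mm from the ball's centre. With the cage shut it lies over the planter's axis, 125 mm above the rim (210 mm above the table); as the cage opens it swings about the hinge on a radius of 148 mm.
- latch (a joint): Angle of the latch, a steel strap 45 mm long, 24 mm wide, 4 mm thick, on a bracket outside the planter's rim. 0 = lying flat, pointing at the planter, over the cage's ear; 1.57 = upright; larger = leaning outwards, away from the planter; limit 2.7. It starts at 2.0 to 2.4. Its hinge axis runs along the planter's x axis at planter y = -130 mm, z = 91 mm. Lightly stiff (0.02 N m): stays put.
- strap (a point): Middle of the latch strap, 22.5 mm from its hinge axis. The cage's ear is a 24 mm wide tongue, 4 mm thick, sticking out from the shut cage over planter y = -80 to -111 mm; its top lies 89 mm above the table.
- nursery_pot: black plastic nursery pot, open, 70 mm wide, 70 mm high, standing beside the planter: a bystander, loose. Origin: centre of its underside. Leave it alone.
- jar: closed jar, 60 mm wide, 80 mm high, standing beside the latch on the far side from the robot: a bystander, loose. Origin: centre of its underside. Leave it alone.
- mug: white ceramic mug, 80 mm wide, 90 mm high: a bystander, loose. Origin: centre of its underside. Leave it alone.
- clay_pot: small terracotta pot, 90 mm wide, 80 mm high: a bystander, loose. Origin: centre of its underside. Leave it alone.
- feed_bottle: plant-food bottle, 64 mm wide, 170 mm high: a bystander, loose. Origin: centre of its underside. Leave it alone.
- white_tub: white square open tub, 160 x 160 mm, 110 mm high: a bystander, loose. Origin: centre of its underside. Leave it alone.
- trowel: hand trowel lying flat, about 310 mm long, wooden handle, origin near its middle: a bystander, loose. Origin: centre of its underside. Leave it alone.

How it is judged:
By the outcome, as a careful person would: the job done as asked, in the order asked, and still so for the second after the job is handed in, with the robot touching nothing.
It also fails if it takes over 53 s, if anything falls off the work surface, if the arm or the gripper's body presses on something with over 40 N, if the wrist force passes 120 N, or if a joint passes its speed limit or range.

### The arm

A 6-joint arm with a two-finger parallel gripper is mounted at the origin on the work surface. World frame = base frame: x ahead of the robot, y to its left, z up, the work surface at z = 0. Lengths are in m, angles in rad, forces in N, time in s.
With the tool pointing down it reaches from about 0.2 to 0.875 m from the base axis. Payload 3.4 kg.
Tool frame: the origin (TCP) lies at the very end of the fingers, on their centre line; the grasp point (between the pads) lies behind it (ctrl.grip_depth is the z of the grasp point in the tool frame, in m); z points along the fingers, y is the direction in which the jaws open and shut (so a half turn about z gives the same grasp; the last joint's range is limited). The gripper opens to 94 mm and grips with 3 to 60 N. Pads are 16 mm wide; open, the fingers measure 119 mm over their backs; the gripper's body (75 mm by 177 mm) begins 78 mm behind the grasp point.
Start: joints at [1.102, 0.276, 1.505, -0, 1.361, -0.121], TCP at [0.196, 0.541, 0.205] pointing down, gripper open.
Joint ranges: [-2.89, 2.89], [-0.75, 2.08], [0.22, 2.7], [-1.18, 4.32], [0.11, 2.71], [-2.7, 2.7]. Speed limits (rad/s): [2.57, 2.57, 3.14, 3.14, 3.14, 3.14].

### API

Orientations are given as a rotation vector (axis times angle).
In Python, from cell import ctrl, viewer, job gives the robot as it stands.
- The arm moves only by the tool arm_command, never from a script. Its argument "rows" is a list of rows, each a list of 2 entries, a list of its own where there are three numbers: the shift along the tool's x, y, z in mm, then the turn about the tool's z in units of 5 degrees (1.0 is 5 degrees). A call has 1 to 5 rows; each row shifts and turns the commanded pose from where the row before left it, along the tool's axes as they then stand; what a row does not reach is not made up. A row lasts 1/12 s, in which the tool goes at most 41.7 mm and 7.16 degrees, less where a joint would pass 70% of its speed; a pose out of reach is approached as far as the arm can. A call with a gripper value outside its range is refused whole. "claw" is the closure, from -1 (fully open) to 1 (shut), set as the call begins (left out, the last holds). The fingers move at their own pace and stop on an object; the grip force is fixed at half the most. Time passes only in rows, so rows that do not move let the fingers close. It gives the time, the measured TCP pose, the force and the opening at its end, in the units of the state.
- ctrl.get_obs(): the state, without advancing time (a new reading comes with each control period).
- viewer.camera(name): name is "scene" or "top" or "wrist"; returns the picture (384x512x3 uint8, blue, green, red); there is no depth.
- viewer.camera_info(name): a dict with "fovy" (degrees; the focal length in pixels is half the picture's height over the tangent of half this angle, whatever the lens; pixels are square), "cx", "cy" (the principal point, pixels), "world_from_camera" (4x4, takes a point from camera to world coordinates). Camera axes: x right, y up, looking along -z (the intrinsics and any distortion apply to the point x, -y, -z); pixel columns grow to the right and rows downward; lengths in m; the calibration is good to about 2 mm. A picture is of the moment at which its call begins: read the wrist's pose just before it. camera_info takes no time and is no camera call; for the wrist camera it gives the pose at the moment of the call.
- job.sign_off(): hands the job in, once; it reports no verdict.
The state is a dict: "time": time; "qpos": joint angles; "joint_vel": joint speeds; "joint_torque": joint torques, N m; "ee_pos": TCP position; "eef_rot": TCP orientation; "force": force on the tool from outside, world axes, zero at the start; "ft_torque": the same for the moment, N m; "finger_gap": opening from 0.0 (shut) to 1.0 (fully open).
Only numpy, scipy, OpenCV 4.12 (cv2) and the standard library are available. Lean on these libraries where they do the work, as an engineer would, in place of code of your own. Each camera call takes 0.05 s, during which the arm holds its last target. There are 200 camera calls.

## Working session

There is one attempt and no reset: what is moved stays moved. The work goes in short steps, Python scripts to look and compute and a tool call to move; the robot and the scene stay as the last step left them, time stands still between calls to the robot, and variables do not carry over. Pictures are saved under pics/ and viewed, about 8 in all and at most 12, crops included, and the job is handed in when it is done.

Besides the shell and the picture viewer there is one more tool, called after ">>>" as name(argument=value, ...), one argument or row to a line, values as JSON. arm_command: Moves the arm, as the interface text tells. Its arguments: {"type":"object","properties":{"rows":{"type":"array"},"claw":{"type":"number"}},"required":["rows"]}

```bash
mkdir -p pics; ls
python3 - <<'E'
from cell import ctrl, viewer, job
import cv2, numpy as np
print(ctrl.get_obs(), ctrl.grip_depth)
for n in ("scene","top"):
    im=viewer.camera(n); cv2.imwrite(f"pics/{n}0.png",cv2.resize(im,(800,600),interpolation=cv2.INTER_CUBIC)); i=viewer.camera_info(n); print(n,i)
E
```

```text
pics
{'time': 0.0, 'qpos': array([ 1.10199823e+00,  2.76592793e-01,  1.50608911e+00, -1.64074274e-05,
        1.36065988e+00, -1.20966544e-01]), 'joint_vel': array([ 5.82003169e-04, -1.15784666e-03,  4.62293518e-04, -4.25086858e-05,
       -1.89147137e-03, -5.01334071e-04]), 'joint_torque': array([ 1.19824468e-03, -4.04577291e+01, -2.37228298e+01,  6.99447189e-02,
        3.46272206e-02, -1.32682717e-04]), 'ee_pos': array([0.19574272, 0.54008499, 0.20462352]), 'eef_rot': array([-5.43531545e-01, -3.09371518e+00,  2.63584147e-03]), 'force': array([-0.25846945, -0.11736025,  0.99810287]), 'ft_torque': array([-0.0284344 , -0.00246842,  0.0082998 ]), 'finger_gap': 1.00229068728105} -0.0188
scene {'fovy': 53.374347841305195, 'cx': 250.7955228232641, 'cy': 192.71092239033362, 'world_from_camera': array([[ 0.60716994, -0.45638796,  0.65042655,  1.44515102],
       [ 0.79446612,  0.36206434, -0.48757871, -0.6463831 ],
       [-0.01297121,  0.81278499,  0.58241935,  0.92500255],
       [ 0.        ,  0.        ,  0.        ,  1.        ]])}
top {'fovy': 51.015560216373636, 'cx': 256.96775567763996, 'cy': 199.91009199879795, 'world_from_camera': array([[ 2.60638259e-02,  9.82948741e-01, -1.82023210e-01,
         3.46743875e-01],
       [-9.99660274e-01,  2.56074492e-02, -4.85741011e-03,
        -1.22175147e-02],
       [-1.13435041e-04,  1.82087975e-01,  9.83282236e-01,
         1.35397323e+00],
       [ 0.00000000e+00,  0.00000000e+00,  0.00000000e+00,
         1.00000000e+00]])}
```

View pics/scene0.png

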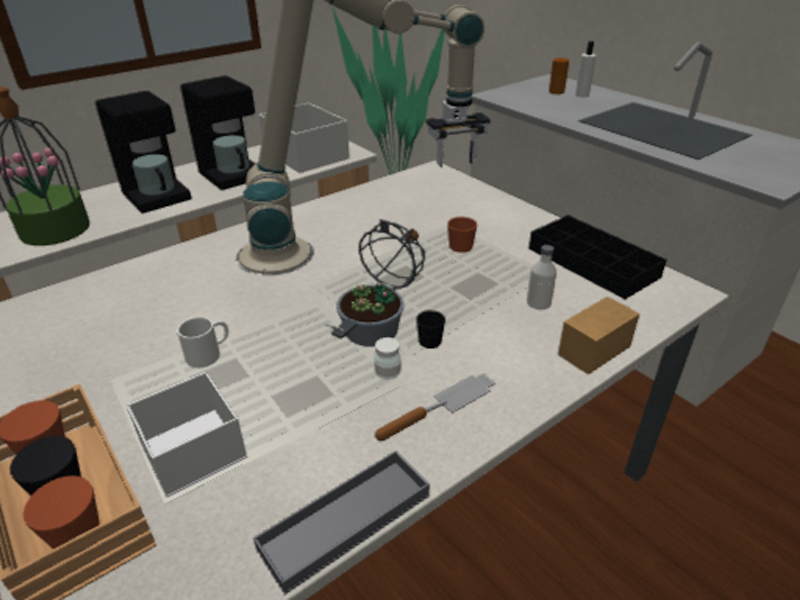

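View pics/top0.png

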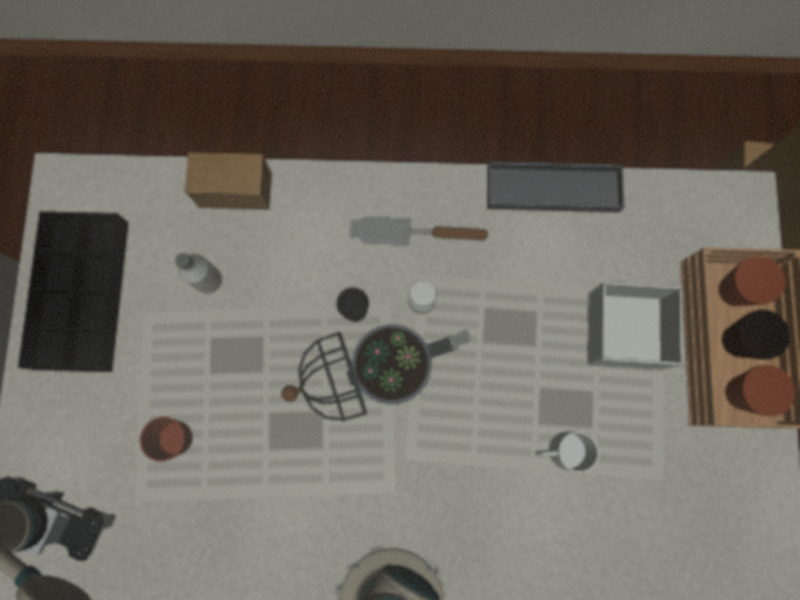

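The planter is at about (392,363) in the enlarged top view, the ball at (289,393) and the latch at (463,338). In the scene view the planter is at (370,310) and the cage at (392,253), tipped towards +y. I'll crop closer.

Run:
```python
import cv2, numpy as np
from cell import viewer
t=viewer.camera("top")[180:280,165:315]; s=viewer.camera("scene")[130:250,200:300]
a=cv2.resize(t,None,fx=5.2,fy=5.2,interpolation=cv2.INTER_CUBIC)
b=cv2.resize(s,None,fx=5,fy=5,interpolation=cv2.INTER_CUBIC)
cv2.imwrite("pics/t1.png",cv2.convertScaleAbs(a,alpha=1.5)); cv2.imwrite("pics/s1.png",cv2.convertScaleAbs(b,alpha=1.3))
```

```text
(no output)
```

View pics/t1.png

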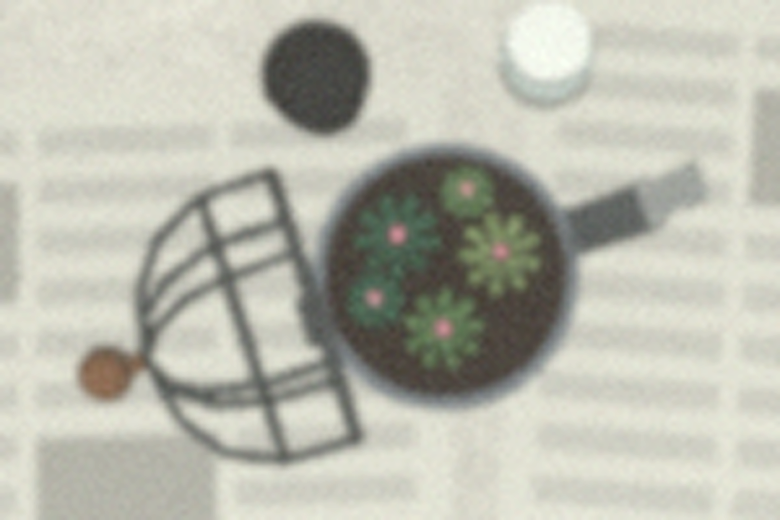

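View pics/s1.png

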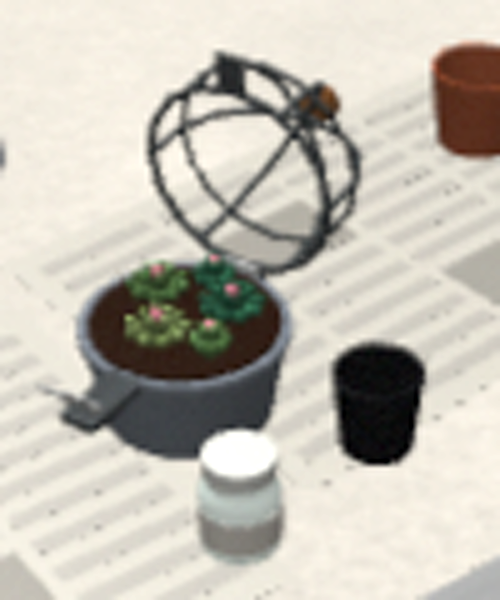

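The top crop shows the rim centred at (449,275), the ball at (106,373), the strap tip at (698,178), the nursery pot at (317,77) and the jar lid at (548,42). In the scene crop the ball is at (320,103), the strap tip at (42,388) and the rim spans 78–292, centred near (185,322). Next I'll fit the poses.

```bash
cat > h.py <<'E'
import numpy as np
from cell import ctrl, viewer, job
def proj(n,p,info=None):
    i=info or viewer.camera_info(n); T=np.linalg.inv(i["world_from_camera"]); c=T[:3,:3]@np.asarray(p)+T[:3,3]
    f=192/np.tan(np.radians(i["fovy"])/2)
    return np.array([i["cx"]+f*c[0]/-c[2], i["cy"]-f*c[1]/-c[2]])
def ray(n,uv,z):
    i=viewer.camera_info(n); W=i["world_from_camera"]; f=192/np.tan(np.radians(i["fovy"])/2)
    d=W[:3,:3]@np.array([(uv[0]-i["cx"])/f,-(uv[1]-i["cy"])/f,-1]); return W[:3,3]+d*(z-W[2,3])/d[2]
def w(pl,q):
    x,y,a=pl; c,s=np.cos(a),np.sin(a); return np.array([x+c*q[0]-s*q[1],y+s*q[0]+c*q[1],q[2]])
R=np.hypot(.08,.125); A0=np.arctan2(.125,-.08)   # ball about hinge in (y,z)
def ball(pl,th,r=R,a0=A0): return w(pl,[0,.08+r*np.cos(a0-th),.085+r*np.sin(a0-th)])
def strap(pl,la,r=.045): return w(pl,[0,-.13+r*np.cos(la),.091+r*np.sin(la)])
E
python3 - <<'E'
from h import *
from scipy.optimize import least_squares
T=lambda u,v:np.array([165+u/5.2-.4,180+v/5.2-.4]); S=lambda u,v:np.array([200+u/5-.4,130+v/5-.4])
def res(p):
    pl,th,la=p[:3],p[3],p[4]
    return np.concatenate([proj("top",w(pl,[0,0,.085]))-T(449,275),proj("top",ball(pl,th))-T(106,373),proj("scene",ball(pl,th))-S(320,103),
     proj("top",strap(pl,la))-T(698,178),proj("scene",strap(pl,la))-S(42,388),proj("scene",w(pl,[0,0,.085]))-S(185,322)])
s=least_squares(res,[.4,0,.0,1.5,2.2],loss="soft_l1"); print(s.x.round(4),s.fun.reshape(-1,2).round(2)); pl=s.x[:3]
print("ball",ball(pl,s.x[3]),"tip",strap(pl,s.x[4]),"strap hinge",strap(pl,0,0))
print("nursery",ray("top",T(317,77),.07),"jar",ray("top",T(548,42),.08),"clay",ray("top",(165/1.5625,438/1.5625),.08))
E
```

```text
[0.4769 0.0113 0.3545 1.5077 2.2899] [[-0.31 -0.14]
 [ 0.3  -0.04]
 [ 0.    0.42]
 [ 0.61  0.53]
 [ 1.83  0.07]
 [-0.24 -0.57]]
ball [0.40761098 0.19863679 0.172722  ] tip [ 0.5323574  -0.13836398  0.12485876] strap hinge [ 0.52206767 -0.1105664   0.091     ]
nursery [0.59996881 0.09674026 0.07      ] jar [ 0.62394786 -0.04700862  0.08      ] clay [0.31650497 0.45730011 0.08      ]
```

>>> arm_command(
  rows=[
    [[0,0,0],1.4],
    [[0,0,0],1.4],
    [[0,0,0],1.4],
    [[0,0,0],1.4],
    [[0,0,0],1.4],
  ],
  claw=1,
)

```text
time: 0.62
ee_pos: [0.1959, 0.5404, 0.2052]
eef_rot: [-1.457, -2.783, 0.001]
force: [-0.6, -0.1, 0.4]
finger_gap: 0.68
```

>>> arm_command(
  rows=[
    [[0,0,0],1.4],
    [[0,0,0],1.4],
    [[0,0,0],0.14],
    [[-38,8,5],0],
    [[-38,8,5],0],
  ],
)

```text
time: 1.03
ee_pos: [0.2373, 0.4754, 0.1952]
eef_rot: [-1.785, -2.585, -0.001]
force: [1.5, -0.1, -0.5]
finger_gap: 0.328
```

>>> arm_command(
  rows=[
    [[-38,8,5],0],
    [[-38,8,5],0],
    [[-38,8,5],0],
    [[-38,8,5],0],
    [[-38,8,5],0],
  ],
)

```text
time: 1.45
ee_pos: [0.3416, 0.3091, 0.1704]
eef_rot: [1.789, 2.582, 0.001]
force: [0.8, -0.3, -0.1]
finger_gap: 0.01
```

```bash
cat >> h.py <<'E'
PL=[.4769,.0113,.3545]
def where():
    from scipy.spatial.transform import Rotation as Ro
    o=ctrl.get_obs(); p=o["ee_pos"]; c,s=np.cos(PL[2]),np.sin(PL[2]); d=p-[PL[0],PL[1],0]
    M=Ro.from_rotvec(o["eef_rot"]).as_matrix()
    print("t",o["time"],"planter xyz",np.round([c*d[0]+s*d[1],-s*d[0]+c*d[1],d[2]],4),"toolx ang err",np.degrees(np.arctan2(M[1,0],M[0,0])-PL[2])-90,"zt",M[:,2].round(3),"F planter",np.round([c*o["force"][0]+s*o["force"][1],-s*o["force"][0]+c*o["force"][1],o["force"][2]],2),"q6",o["qpos"][5],"gap",o["finger_gap"])
E
python3 -c "from h import *; where()"
```

```text
t 1.45 planter xyz [-0.0235  0.3262  0.1704] toolx ang err 0.26313811902446105 zt [ 0.  0. -1.] F planter [ 0.7  -0.54 -0.09] q6 0.22517304109275463 gap 0.010129002647706968
```

>>> arm_command(
  rows=[
    [[-30,12,5],0],
    [[-30,12,5],0],
    [[-22,0,0],0],
    [[-4,0,0],0],
    [[-4,0,0],0],
  ],
)

```text
time: 1.87
ee_pos: [0.3951, 0.2341, 0.1604]
eef_rot: [-1.794, -2.578, -0.0]
force: [-0.1, 0.9, -0.6]
finger_gap: 0.007
```

Run:
```python
from h import *; import cv2
where()
a=viewer.camera("scene")[110:230,200:300]; b=viewer.camera("top")[185:275,165:315]
a=cv2.resize(a,(400,480),interpolation=3); b=cv2.resize(b,(400,240),interpolation=3)
o=np.zeros((480,800,3),np.uint8); o[:,:400]=a; o[:240,400:]=b
cv2.imwrite("pics/c1.png",cv2.convertScaleAbs(o,alpha=1.4))
```

```text
t 1.8667 planter xyz [0.0006 0.2373 0.1604] toolx ang err 0.03150663568992229 zt [-0.001  0.001 -1.   ] F planter [ 0.25  0.88 -0.59] q6 0.02725510771606669 gap 0.006979588094781887
```

View pics/c1.png

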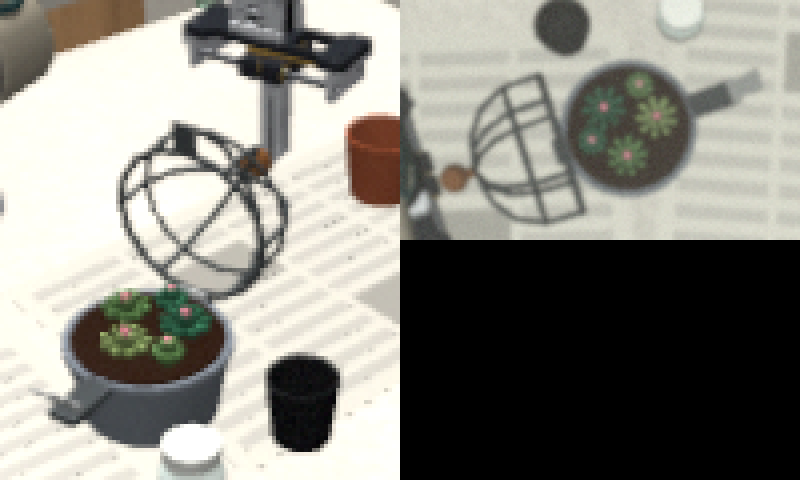

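>>> arm_command(
  rows=[
    [[-4,0,0],0],
    [[-4,0,0],0],
    [[-4,0,-2],0],
    [[-4,0,-3],0],
    [[-4,0,-4],0],
  ],
)

```text
time: 2.38
ee_pos: [0.4007, 0.2184, 0.17]
eef_rot: [-1.791, -2.575, -0.005]
force: [-3.7, 6.6, 4.2]
finger_gap: 0.003
```

>>> arm_command(
  rows=[
    [[-4,0,-4],0],
    [[-4,0,-4],0],
    [[-4,0,-4],0],
    [[-4,0,-4],0],
    [[-4,0,-3],0],
  ],
)

```text
time: 2.8
ee_pos: [0.4069, 0.2018, 0.1905]
eef_rot: [-1.79, -2.572, -0.011]
force: [-7.1, 11.5, 11.0]
finger_gap: 0.005
```

Run:
```python
from h import *; import cv2
where()
a=viewer.camera("scene")[110:230,200:300]; b=viewer.camera("top")[185:275,165:315]
a=cv2.resize(a,(400,480),interpolation=3); b=cv2.resize(b,(400,240),interpolation=3)
o=np.zeros((480,800,3),np.uint8); o[:,:400]=a; o[:240,400:]=b
cv2.imwrite("pics/c2.png",cv2.convertScaleAbs(o,alpha=1.4))
```

```text
t 2.8 planter xyz [0.0005 0.2029 0.1905] toolx ang err 0.015940618163767795 zt [-0.003  0.01  -1.   ] F planter [-2.73 13.22 11.03] q6 -0.0604885555932089 gap 0.004954359770719107
```

View pics/c2.png

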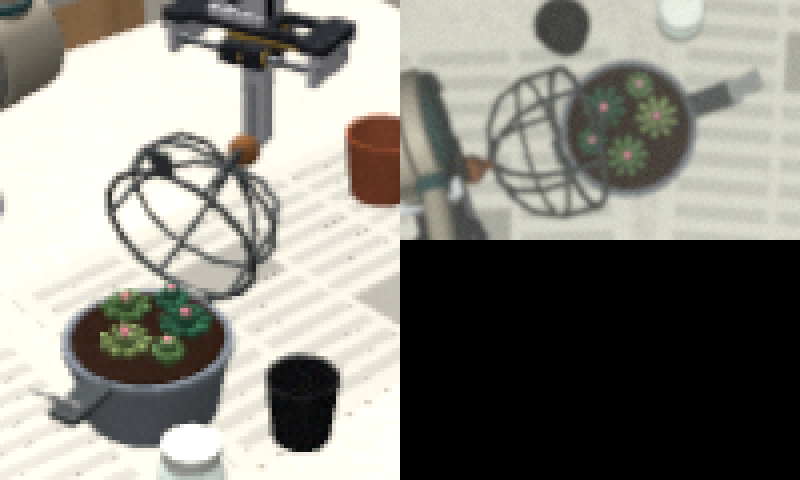

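Run:
```python
from h import *
from scipy.optimize import least_squares
m=[("scene",(260.4,147.2)),("top",(192.7,247.6))]
f=lambda t:np.concatenate([proj(n,ball(PL,t[0]))-u for n,u in m])
s=least_squares(f,[1.2]); print(s.x,s.fun)
g=lambda p:np.concatenate([proj(n,p)-u for n,u in m])
b=least_squares(g,ball(PL,1.3)).x; print("free",b,"model",ball(PL,s.x[0]))
c,q=np.cos(PL[2]),np.sin(PL[2]);d=b-[PL[0],PL[1],0];print(c*d[0]+q*d[1],-q*d[0]+c*d[1])
o=ctrl.get_obs(); print((proj("scene",o["ee_pos"])-[200,110])*4, o["ee_pos"],o["force"])
```

```text
[1.2446726] [-0.29391765  0.02470296 -0.0896031   0.08341496]
free [0.41739639 0.1734339  0.20094176] model [0.41692381 0.17333801 0.20082999]
0.00047647175237848505 0.17270742317871718
[256.59877251 145.91326286] [0.40785774 0.20107295 0.19073482] [-5.85579575  8.57989758  8.40549766]
```

The cage is turning (about 1.24 rad) and the planter hasn't moved. The force is higher than I expected because of friction under the rising ball, so I'll raise the tip a bit faster.

>>> arm_command(
  rows=[
    [[-2,0,-4],0],
    [[-3,0,-4],0],
    [[-4,0,-4],0],
    [[-4,0,-3],0],
    [[-4,0,-3],0],
  ],
)

```text
time: 3.32
ee_pos: [0.4149, 0.182, 0.2075]
eef_rot: [-1.793, -2.579, -0.004]
force: [-1.7, 4.7, 3.4]
finger_gap: 0.004
```

```bash
python3 -c "from h import *; where()"
```

```text
t 3.3167 planter xyz [0.0011 0.1817 0.2075] toolx ang err 0.06593673274174705 zt [ 0.001  0.002 -1.   ] F planter [0.01 4.98 3.41] q6 -0.09847044463312271 gap 0.0035408631048642445
```

>>> arm_command(
  rows=[
    [[-4,0,-2.5],0],
    [[-4,0,-2],0],
    [[-4,0,-2],0],
    [[-4,0,-1.5],0],
    [[-4,0,-1.5],0],
  ],
)

```text
time: 3.73
ee_pos: [0.4218, 0.1617, 0.2159]
eef_rot: [1.794, 2.579, -0.001]
force: [-1.3, 2.0, 1.3]
finger_gap: 0.004
```

>>> arm_command(
  rows=[
    [[-4,0,-1.5],0],
    [[-4,0,-1],0],
    [[-4,0,-1],0],
    [[-4,0,-1],0],
    [[-4,0,-0.5],0],
  ],
)

```text
time: 4.15
ee_pos: [0.4288, 0.1432, 0.221]
eef_rot: [1.794, 2.579, -0.001]
force: [-0.7, 1.3, 1.7]
finger_gap: 0.005
```

```bash
python3 -c "from h import *; where()"
```

```text
t 4.15 planter xyz [0.0007 0.1404 0.221 ] toolx ang err 0.05981602649467277 zt [-0. -0. -1.] F planter [-0.17  1.43  1.72] q6 -0.18699717896189685 gap 0.004513792076686928
```

>>> arm_command(
  rows=[
    [[-4,0,-1],0],
    [[-4,0,-0.5],0],
    [[-4,0,-0.5],0],
    [[-4,0,-0.5],0],
    [[-4,0,0],0],
  ],
)

```text
time: 4.57
ee_pos: [0.4359, 0.1245, 0.2235]
eef_rot: [1.793, 2.579, -0.0]
force: [-1.3, 0.5, 1.4]
finger_gap: 0.006
```

>>> arm_command(
  rows=[
    [[-4,0,0],0],
    [[-4,0,0],0],
    [[-4,0,0],0],
    [[-4,0,0],0],
    [[-4,0,0],0],
  ],
)

```text
time: 4.98
ee_pos: [0.4427, 0.1058, 0.2234]
eef_rot: [1.794, 2.579, -0.0]
force: [-0.1, 1.0, 1.2]
finger_gap: 0.006
```

>>> arm_command(
  rows=[
    [[-4,0,0],0],
    [[-4,0,0.5],0],
    [[-4,0,0.5],0],
    [[-4,0,1],0],
    [[-4,0,1],0],
  ],
)

```text
time: 5.4
ee_pos: [0.4497, 0.0871, 0.2203]
eef_rot: [1.793, 2.579, 0.0]
force: [-0.2, 2.3, 0.8]
finger_gap: 0.007
```

Run:
```python
from h import *; import cv2
where()
a=viewer.camera("scene")[110:230,200:300]; b=viewer.camera("top")[185:275,165:315]
a=cv2.resize(a,(400,480),interpolation=3); b=cv2.resize(b,(400,240),interpolation=3)
o=np.zeros((480,800,3),np.uint8); o[:,:400]=a; o[:240,400:]=b
cv2.imwrite("pics/c3.png",cv2.convertScaleAbs(o,alpha=1.4))
```

```text
t 5.4 planter xyz [0.0008 0.0805 0.2203] toolx ang err 0.06258879097927661 zt [ 0. -0. -1.] F planter [0.6 2.2 0.8] q6 -0.3163159238276064 gap 0.006648220143676271
```

View pics/c3.png

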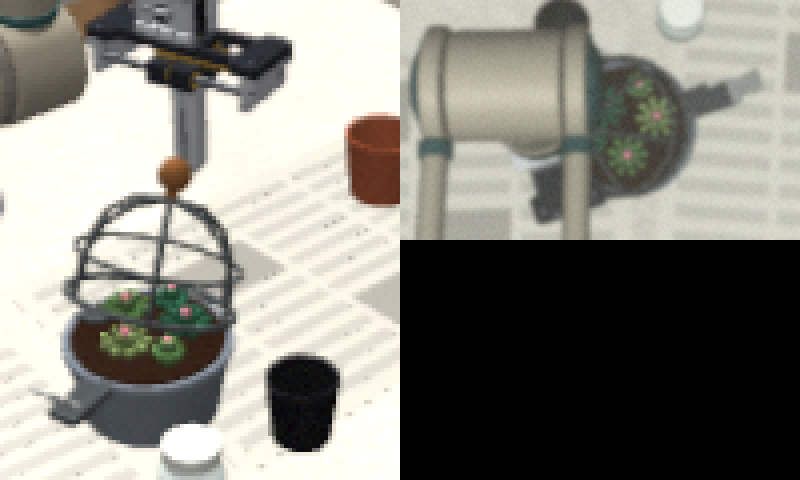

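>>> arm_command(
  rows=[
    [[-4,0,1],0],
    [[-4,0,1],0],
    [[-4,0,1],0],
    [[-4,0,1.5],0],
    [[-4,0,1.5],0],
  ],
)

```text
time: 5.92
ee_pos: [0.4567, 0.0684, 0.2143]
eef_rot: [1.793, 2.579, 0.0]
force: [-0.4, 0.4, 0.5]
finger_gap: 0.005
```

>>> arm_command(
  rows=[
    [[-4,0,1.5],0],
    [[-4,0,1.5],0],
    [[-3,0,1.5],0],
    [[-3,0,1.5],0],
    [[-3,0,1.5],0],
  ],
)

```text
time: 6.33
ee_pos: [0.4626, 0.0526, 0.2068]
eef_rot: [-1.794, -2.579, -0.0]
force: [-0.3, -0.0, -0.9]
finger_gap: 0.002
```

>>> arm_command(
  rows=[
    [[-2,0,1],0],
    [[-2,0,1],0],
    [[-2,0,1],0],
    [[-2,0,1],0],
    [[-1.5,0,1],0],
  ],
)

```text
time: 6.75
ee_pos: [0.4659, 0.0438, 0.2019]
eef_rot: [1.793, 2.579, 0.0]
force: [0.2, -0.1, -0.4]
finger_gap: -0.002
```

```bash
python3 -c "from h import *; where()"
```

```text
t 6.75 planter xyz [0.0009 0.0343 0.2019] toolx ang err 0.062688821598897 zt [ 0.  0. -1.] F planter [ 0.17 -0.18 -0.4 ] q6 -0.4108255704930087 gap -0.0018623217173377483
```

>>> arm_command(
  rows=[
    [[-1,0,0.5],0],
    [[-1,0,0.5],0],
    [[-1,0,0.5],0],
    [[-1,0,0.5],0],
    [[-1,0,0],0],
  ],
)

```text
time: 7.17
ee_pos: [0.4674, 0.0393, 0.1998]
eef_rot: [-1.793, -2.579, -0.0]
force: [0.2, 0.8, -0.9]
finger_gap: 0.004
```

Run:
```python
from h import *; import cv2
where()
a=viewer.camera("scene")[110:230,200:300]
print("ball shut", (proj("scene",ball(PL,0))-[200,110])*5, "0.1:",(proj("scene",ball(PL,.1))-[200,110])*5, "ear tip top",(proj("scene",w(PL,[0,-.111,.089]))-[200,110])*5)
cv2.imwrite("pics/c4.png",cv2.convertScaleAbs(cv2.resize(a,(500,600),interpolation=3),alpha=1.4))
```

```text
t 7.1667 planter xyz [0.0008 0.0296 0.1998] toolx ang err 0.06351896589450234 zt [-0.  0. -1.] F planter [ 0.42  0.69 -0.89] q6 -0.42049891530771055 gap 0.0037597050858607798
ball shut [175.57826864 275.40118233] 0.1: [185.28591921 258.59091054] ear tip top [ 94.28157059 490.34301976]
```

View pics/c4.png

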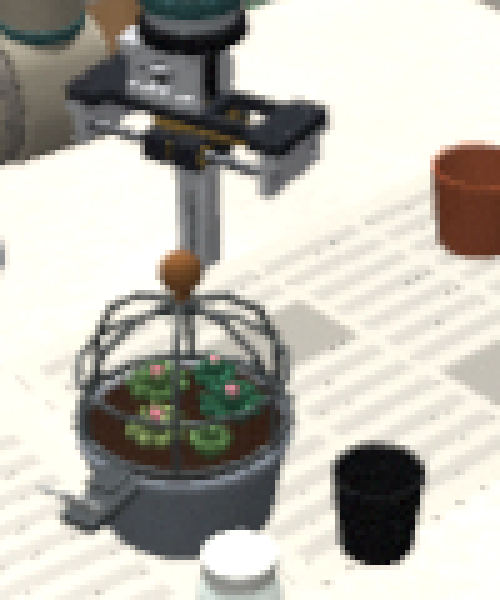

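The ball is at (181,272) against (176,275) when shut, so it's nearly down. I'll keep pushing slowly until it stops firmly.

>>> arm_command(
  rows=[
    [[-1,0,0.5],0],
    [[-1,0,0.5],0],
    [[-1,0,0.5],0],
    [[-1,0,0],0],
    [[0,0,0],0],
  ],
)

```text
time: 7.63
ee_pos: [0.4685, 0.0363, 0.1984]
eef_rot: [-1.793, -2.577, -0.002]
force: [-1.1, 2.8, 0.1]
finger_gap: 0.004
```

```bash
python3 -c "from h import *; where()"
```

```text
t 7.6333 planter xyz [0.0008 0.0264 0.1984] toolx ang err 0.04214595662168108 zt [-0.001  0.002 -1.   ] F planter [-0.08  3.05  0.13] q6 -0.4283156783883419 gap 0.004410743781793238
```

>>> arm_command(
  rows=[
    [[-0.5,0,0],0],
    [[-0.5,0,0],0],
    [[-0.5,0,0],0],
    [[0,0,0],0],
    [[0,0,0],0],
  ],
)

```text
time: 8.05
ee_pos: [0.4686, 0.036, 0.1984]
eef_rot: [-1.792, -2.576, -0.004]
force: [-2.4, 6.9, 1.5]
finger_gap: 0.003
```

```bash
python3 -c "from h import *; where()"
```

```text
t 8.05 planter xyz [0.0008 0.0261 0.1984] toolx ang err 0.0487162679053057 zt [-0.001  0.004 -1.   ] F planter [0.12 7.28 1.52] q6 -0.4311489829525643 gap 0.002693897597165143
```

The cage is at its stop: the force rose to 7 N with no motion. I'll back off, rise, and cross over to the latch side.

>>> arm_command(
  rows=[
    [[6,0,0],0],
    [[8,0,0],0],
    [[0,0,-20],0],
    [[0,0,-20],0],
    [[0,0,-18],0],
  ],
)

```text
time: 8.47
ee_pos: [0.4646, 0.047, 0.2574]
eef_rot: [1.792, 2.578, -0.002]
force: [0.3, 0.5, -0.2]
finger_gap: 0.01
```

>>> arm_command(
  rows=[
    [[0,0,0],0],
    [[-20,0,0],0],
    [[-30,0,0],0],
    [[-36,0,0],0],
    [[-36,0,0],0],
  ],
)

```text
time: 8.88
ee_pos: [0.5069, -0.0681, 0.2557]
eef_rot: [1.791, 2.58, -0.001]
force: [1.0, 0.9, -0.3]
finger_gap: 0.004
```

>>> arm_command(
  rows=[
    [[-36,0,0],0],
    [[-36,0,0],0],
    [[-30,0,0],0],
    [[-10,0,0],0],
    [[0,0,0],0],
  ],
)

```text
time: 9.3
ee_pos: [0.5463, -0.1744, 0.2547]
eef_rot: [-1.797, -2.576, 0.002]
force: [-0.2, 0.7, -0.4]
finger_gap: 0.007
```

Run:
```python
from h import *; import cv2
where()
a=viewer.camera("scene")[120:240,180:300]
k=600/120
P=lambda p:((proj("scene",p)-[180,120])*k).round(1)
print("ball shut",P(ball(PL,0)),".05",P(ball(PL,.05)),"ear tip",P(w(PL,[0,-.111,.089])),"strap tip",P(strap(PL,2.29)),"hinge",P(strap(PL,0,0)))
cv2.imwrite("pics/c5.png",cv2.convertScaleAbs(cv2.resize(a,(600,600),interpolation=3),alpha=1.4))
```

```text
t 9.3 planter xyz [ 0.0006 -0.1982  0.2547] toolx ang err -0.10740094194970595 zt [-0.002 -0.    -1.   ] F planter [ 0.02  0.75 -0.38] q6 -0.7821053421898094 gap 0.007126325344749682
ball shut [275.6 225.4] .05 [280.4 216.8] ear tip [194.3 440.3] strap tip [149.  436.3] hinge [178.2 452.3]
```

View pics/c5.png

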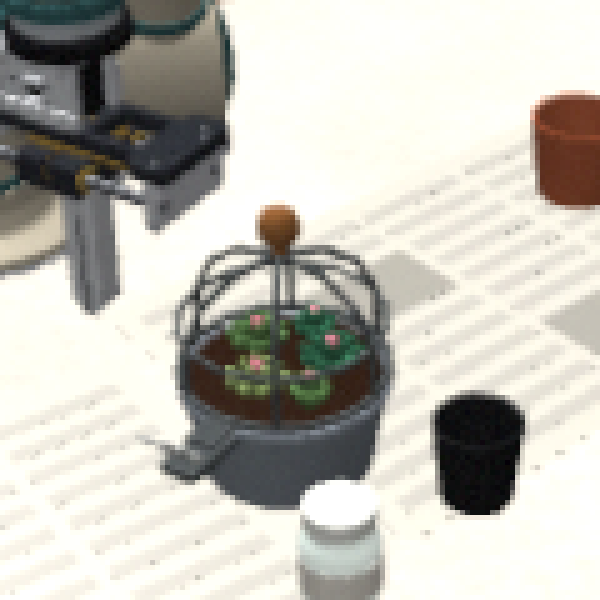

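The ball is at (278,226) against the predicted shut position (276,225), so the cage is down and the planter hasn't moved. The strap still leans outward with its tip at (138,437). I'll descend outside it.

>>> arm_command(
  rows=[
    [[0,0,36],0],
    [[0,0,38],0],
    [[0,0,36],0],
    [[0,0,25],0],
    [[0,0,10],0],
  ],
)

```text
time: 9.77
ee_pos: [0.5425, -0.1687, 0.1077]
eef_rot: [-1.787, -2.574, 0.001]
force: [-0.2, -0.8, 0.0]
finger_gap: 0.005
```

>>> arm_command(
  rows=[
    [[3,0,0],0],
    [[3,0,0],0],
    [[3,0,0],0],
    [[3,0,0],0],
    [[3,0,0],0],
  ],
)

```text
time: 10.18
ee_pos: [0.5417, -0.158, 0.1132]
eef_rot: [1.791, 2.577, 0.001]
force: [0.2, 0.3, -0.8]
finger_gap: 0.006
```

>>> arm_command(
  rows=[
    [[3,0,0],0],
    [[3,0,0],0],
    [[3,0,0],0],
    [[3,0,0],0],
    [[3,0,0],0],
  ],
)

```text
time: 10.6
ee_pos: [0.5368, -0.1454, 0.1124]
eef_rot: [1.791, 2.576, -0.001]
force: [0.3, -3.6, 2.9]
finger_gap: 0.004
```

```bash
python3 -c "from h import *; where()"
```

```text
t 10.6 planter xyz [ 0.0018 -0.1677  0.1124] toolx ang err 0.07540305470367059 zt [ 0.003 -0.003 -1.   ] F planter [-0.96 -3.43  2.9 ] q6 -0.7434083163875962 gap 0.004241372333769516
```

>>> arm_command(
  rows=[
    [[2,0,-2.5],0],
    [[3,0,-2],0],
    [[3,0,-2],0],
    [[3,0,-1.5],0],
    [[3,0,-1.5],0],
  ],
)

```text
time: 11.02
ee_pos: [0.53, -0.1301, 0.1207]
eef_rot: [-1.793, -2.578, -0.0]
force: [-0.1, 0.2, 0.2]
finger_gap: 0.006
```

>>> arm_command(
  rows=[
    [[3,0,-1],0],
    [[3,0,-0.5],0],
    [[3,0,0],0],
    [[3,0,0],0],
    [[3,0,0],0],
  ],
)

```text
time: 11.43
ee_pos: [0.5253, -0.1166, 0.1225]
eef_rot: [1.793, 2.579, -0.0]
force: [-0.5, -1.4, 0.3]
finger_gap: 0.006
```

```bash
python3 -c "from h import *; where()"
```

```text
t 11.4333 planter xyz [ 0.001  -0.1367  0.1225] toolx ang err 0.0656567772306289 zt [ 0. -0. -1.] F planter [-0.95 -1.13  0.27] q6 -0.7032849644316401 gap 0.0060491277975319524
```

>>> arm_command(
  rows=[
    [[4,0,0.5],0],
    [[4,0,1],0],
    [[4,0,2],0],
    [[4,0,3],0],
    [[4,0,3],0],
  ],
)

```text
time: 11.85
ee_pos: [0.5184, -0.0975, 0.1127]
eef_rot: [1.794, 2.579, 0.001]
force: [0.8, -0.5, -0.7]
finger_gap: 0.005
```

>>> arm_command(
  rows=[
    [[3,0,3],0],
    [[2,0,2],0],
    [[2,0,0],0],
    [[2,0,0],0],
    [[0,0,0],0],
  ],
)

```text
time: 12.27
ee_pos: [0.5151, -0.0893, 0.1079]
eef_rot: [-1.793, -2.579, -0.0]
force: [-0.4, 0.4, 0.7]
finger_gap: 0.004
```

Run:
```python
from h import *; import cv2
where()
a=viewer.camera("scene")[120:240,180:300]
cv2.imwrite("pics/c6.png",cv2.convertScaleAbs(cv2.resize(a,(600,600),interpolation=3),alpha=1.4))
```

```text
t 12.2667 planter xyz [ 0.001  -0.1076  0.1079] toolx ang err 0.07054495668683103 zt [-0.  0. -1.] F planter [-0.23  0.47  0.74] q6 -0.6607765552052757 gap 0.0038823896492575357
```

View pics/c6.png

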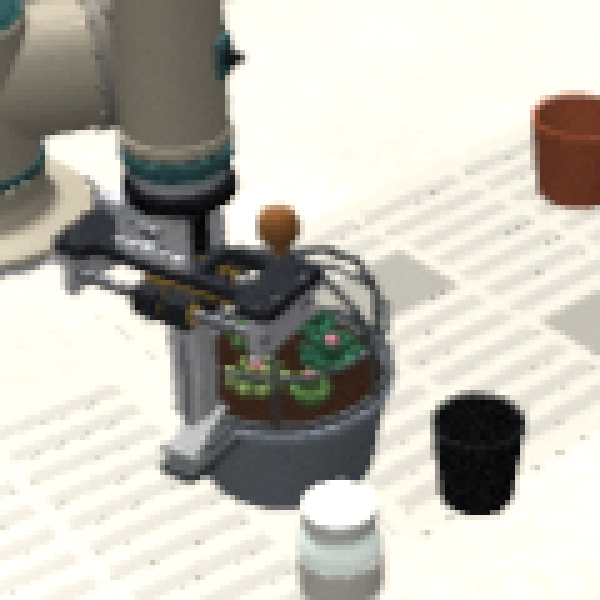

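The strap (light grey, around (195,435)) now lies inward under the fingertip. The cage ball is still at (278,226). I'll press down slowly.

>>> arm_command(
  rows=[
    [[0,0,3],0],
    [[0,0,3],0],
    [[0,0,2],0],
    [[0,0,2],0],
    [[0,0,2],0],
  ],
)

```text
time: 12.73
ee_pos: [0.5152, -0.0895, 0.0956]
eef_rot: [-1.793, -2.579, -0.0]
force: [-0.2, 0.5, 1.1]
finger_gap: 0.006
```

>>> arm_command(
  rows=[
    [[0,0,1],0],
    [[0,0,1],0],
    [[0,0,1],0],
    [[0,0,0.5],0],
    [[0,0,0],0],
  ],
)

```text
time: 13.15
ee_pos: [0.5153, -0.0896, 0.0932]
eef_rot: [1.793, 2.579, 0.0]
force: [-2.1, 1.0, 4.4]
finger_gap: 0.003
```

```bash
python3 -c "from h import *; where()"
```

```text
t 13.15 planter xyz [ 0.001  -0.1079  0.0932] toolx ang err 0.065832996840399 zt [ 0. -0. -1.] F planter [-1.63  1.68  4.4 ] q6 -0.6609191960823901 gap 0.002629159888894574
```

>>> arm_command(
  rows=[
    [[0,0,0.5],0],
    [[0,0,0.5],0],
    [[0,0,0],0],
    [[0,0,0],0],
    [[0,0,0],0],
  ],
)

```text
time: 13.57
ee_pos: [0.5153, -0.0896, 0.0931]
eef_rot: [1.793, 2.579, 0.0]
force: [-3.3, 1.6, 10.5]
finger_gap: 0.009
```

>>> arm_command(
  rows=[
    [[0,0,-10],0],
    [[0,0,-25],0],
    [[-20,0,-30],0],
    [[-25,0,-30],0],
    [[-30,0,-20],0],
  ],
)

```text
time: 13.98
ee_pos: [0.5424, -0.1601, 0.21]
eef_rot: [1.789, 2.578, 0.002]
force: [0.3, -0.0, 0.9]
finger_gap: 0.006
```

>>> arm_command(
  rows=[
    [[-38,0,0],0],
    [[-38,0,0],0],
    [[-20,0,0],0],
    [[0,0,0],0],
    [[0,0,0],0],
  ],
)

```text
time: 14.4
ee_pos: [0.5748, -0.2507, 0.2059]
eef_rot: [-1.795, -2.577, -0.001]
force: [-0.2, -0.3, -0.5]
finger_gap: 0.008
```

Run:
```python
from h import *; import cv2
where()
A=viewer.camera("scene"); T=viewer.camera("top")
k=4
P=lambda p:((proj("scene",p)-[200,130])*k).round(1)
Q=lambda p:((proj("top",p)-[210,185])*k+[400,0]).round(1)
for n,F in (("scene",P),("top",Q)): print(n,"ball",F(ball(PL,0)),"strap tip 0",F(strap(PL,0)),"0.2",F(strap(PL,.2)),"rim c",F(w(PL,[0,0,.085])))
o=np.zeros((480,800,3),np.uint8); o[:,:400]=cv2.resize(A[130:250,200:300],(400,480),interpolation=3); o[:400,400:]=cv2.resize(T[185:285,210:310],(400,400),interpolation=3)
cv2.imwrite("pics/c7.png",cv2.convertScaleAbs(o,alpha=1.4))
```

```text
t 14.4 planter xyz [ 0.0009 -0.2797  0.2059] toolx ang err -0.040508368220400826 zt [-0.001  0.001 -1.   ] F planter [-0.25 -0.24 -0.51] q6 -0.8762929170316984 gap 0.007669955326152014
scene ball [140.5 140.3] strap tip 0 [ 92.3 295.4] 0.2 [ 91.2 288. ] rim c [145.4 253.7]
top ball [559.9 171.4] strap tip 0 [664.5 154. ] 0.2 [666.1 152.2] rim c [562.6 189.4]
```

View pics/c7.png

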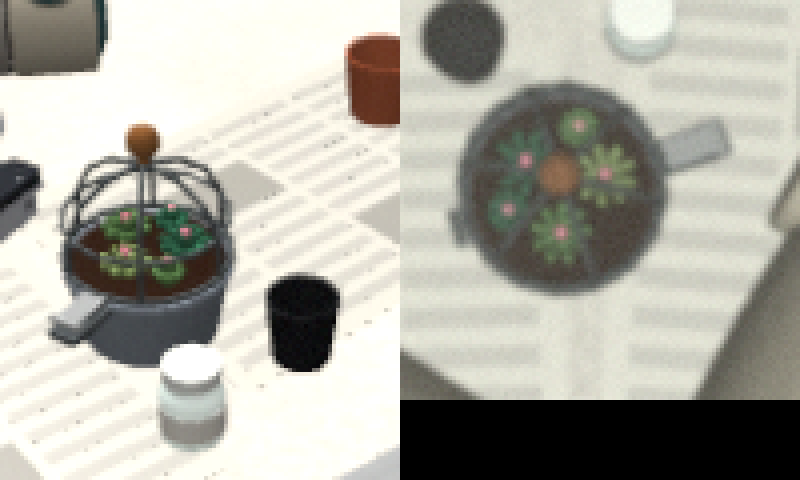

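The last view shows the cage down (ball at (142,142), predicted (141,140)) and the strap flat over the ear, with its inner end at about (105,298). The planter and the neighbouring pots have not moved, and the arm is clear.

```bash
python3 -c "from cell import job; print(job.sign_off())"
```

```text
the job is handed in; nothing more can be done
None
```

The cage is shut on the planter's rim and the latch strap lies flat on its ear. I handed the job in at about 14.5 s of the 53 s allowed. I used the shut fingers only and gripped nothing.

- **Cage:** I pushed it over by the ball and slowed near the end. It met its stop with the force rising to 7 N and no further movement. Early in the swing, friction on the ball took the force to about 13 N sideways and 11 N vertically. That is more than the 1 to 8 N expected, so I raised the fingertip faster, and the sideways force fell to 5 N and then about 2 N.
- **Latch:** Only once the cage was down did I sweep the strap over from outside and press it. The fingertip stopped 93 mm above the table, which is the height of a flat strap's top, under about 10 N.
- **Last checks:** In the last pictures the ball is within about 3 pixels (enlarged view) of its predicted shut position. The planter, nursery pot, jar and clay pot look unmoved, and the arm was clear with near-zero force. I did not look again at the mug, bottle, tub or trowel, but the arm did not work near them.

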